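Lock the tray tiers with their pin

TASK

Lift the red-handled steel locking pin out of the open wooden tray and push it, nose first, through both eyes of the steel keeper on the lid of the tray stack, until its red grip is fully home against the front eye plate; then let go. The keeper may have been clamped anywhere along its slot, so find the eye by feel or by eye, gently, without ramming the pin into the plate. Leave all the other things where they are.

Things in the scene. Friction and masses are not known exactly. Their poses are not given: they have to be found in the camera images.
- pin: Locking pin: steel shaft, 16 mm diameter, 130 mm long, its last 6 mm tapering to an 11 mm flat nose, and a red grip block 45 x 24 x 24 mm. Origin on the shaft axis where the grip begins; x to the nose, z up as it lies. The grip spans x -45 to 0, y -12 to 12, z -8 to 16 mm (underside level with the shaft's). Mass about 0.11 kg. Lies on the tray's floor, nose roughly to the tray's +y.
- pin_tip (a point): Centre of the pin's nose, 130 mm from the pin's origin along its x; axes as the pin's.
- tray: Open wooden tray, 250 (x) by 310 (y) by 50 mm high, walls and floor 8 mm thick, fixed; a blue spring clip on its +x wall stands up to 62 mm high. Origin at the centre of its underside, z up. It holds the pin (on its -x side), a tape roll and a wooden block (on its +x side).
- stack: Stack of three wooden trays with a plywood lid, 250 (x) by 210 (y) by 102 mm high, fixed; origin at the centre of its underside, z up. On the lid stands the steel keeper: base 6 mm thick and two upright eye plates, each 84 mm wide (along x), 10 mm thick (along y), tops 56 mm above the lid, each with a 19 mm round eye, axis along y, 31 mm above the lid.
- eye_mid (a point): Point in the front plate's front face at eye height (133 mm above the table), at the MIDDLE of the keeper's slot. Both eyes' true axis lies anywhere within 18 mm to either side along x; this shift is not reported. Axes as the stack's: y is the insertion direction. Pin home: pin origin at y = 0, tip at y = 130 mm.
- eye_rear (a point): As eye_mid, but in the front face of the rear eye plate, 60 mm farther along y. Its eye is in line with the front one and shifted along x with it.
- tape_roll: Cardboard tape roll, 68 mm diameter, 30 mm high, standing on its flat side in the tray; origin at the centre of its underside.
- wedge: Dark wooden block, 45 x 70 x 30 mm, in the tray; origin at the centre of its underside.
- jar: Empty open glass jar, 76 mm diameter, 110 mm high, upright; origin at the centre of its underside.
- stapler: White stapler, 150 x 36 x 57 mm, long along its x; origin at the centre of its underside.
- tape_gun: Silver tape gun, about 200 x 55 mm, 105 mm high, long along its x; origin on its underside beneath the roll.
- screwdriver: Screwdriver, 200 mm long, lying along its x; origin at its underside.
- can: Can, 66 mm diameter, 120 mm high, upright; origin at the centre of its underside.
Not all that is in view belongs to the job. Several things have the shape of the pin; the one meant has the colours described above.

How it is judged:
On the way:
1. the pin has been lifted out of the tray (height (world z) of pin above 0.085 m), for 0.1 s.
At the end, for the whole second after the job is handed in: The pin is through both eyes, released and at rest: grip face within 5 mm of the front plate, origin within 24 mm sideways and 6 mm in height of the slot's middle point (tip within 9 mm in height), axis within 0.09 rad of the insertion direction (y of pin in the frame of eye_mid above -0.005 m and y of pin_tip in the frame of eye_mid above 0.124 m and x of pin in the frame of eye_mid between -0.024 and 0.024 m and z of pin in the frame of eye_mid between -0.006 and 0.006 m and z of pin_tip in the frame of eye_mid between -0.009 and 0.009 m and angle between the x axis of pin and the y axis of eye_mid, either way round below 0.09 rad and linear speed of pin below 0.02 m/s and angular speed of pin below 0.2 rad/s); the robot touches nothing.
It fails at once if the pin is rammed into the keeper or stack (over 40 N) (contact force between pin and stack above 40 N).
It fails at once if one of the other things is moved by more than 40 mm (distance of any of jar, stapler, tape_gun, screwdriver, can, tape_roll, wedge from where it was at the start of the episode above 0.04 m).
It fails at once if the jar or the can is tipped over (angle between any of jar, can's own z axis and vertical above 0.5 rad).
It also fails if it takes over 67 s, if anything falls off the work surface, if the arm or the gripper's body presses on something with over 40 N, if the wrist force passes 120 N, or if a joint passes its speed limit or range.

ROBOT

A 6-joint arm with a two-finger parallel gripper is mounted at the origin on the work surface. World frame = base frame: x ahead of the robot, y to its left, z up, the work surface at z = 0. Lengths are in m, angles in rad, forces in N, time in s.
With the tool pointing down it reaches from about 0.225 to 0.875 m from the base axis. Payload 3.4 kg.
Tool frame: the origin (TCP) lies at the very end of the fingers, on their centre line; the grasp point (between the pads) lies 19 mm behind it (manip.tcp_to_grasp is the distance from the TCP to the grasp point, in m); z points along the fingers, y is the line along which they close (so a half turn about z gives the same grasp; the last joint's range is limited). The gripper opens to 85 mm and grips with 20 to 120 N. Pads are 22 mm wide; open, the fingers measure 114 mm over their backs; the gripper's body (76 mm by 85 mm) begins 54 mm behind the grasp point. The pads swing forward as they close: fully open they stand 13 mm farther back than shut.
Start: joints at [1.091, 0.276, 1.505, -0, 1.361, -0.121], TCP at [0.202, 0.538, 0.231] pointing down, gripper open.
Joint ranges: [-2.89, 2.89], [-0.75, 2.08], [0.22, 2.7], [-1.18, 4.32], [0.11, 2.71], [-2.7, 2.7]. Speed limits (rad/s): [2.57, 2.57, 3.14, 3.14, 3.14, 3.14].

INTERFACE

Orientations are given as a unit quaternion [w, x, y, z].
In Python, from rig import status, get_image, job, manip gives the robot as it stands.
- The arm moves only by the tool apply_moves, never from a script. Its arguments are lists of equal length, an entry for each row: "xyz": the shift along the tool's x, y, z each as a share of 0.3 m, from -1 to 1, a list of three; "rot": the turn, a rotation vector about the tool's x, y, z each as a share of 60 degrees, from -1 to 1, a list of three; "hand": the opening, from -1 (shut) to 1 (fully open). A call has 1 to 8 rows; each row shifts and turns the commanded pose from where the row before left it, along the tool's axes as they then stand; what a row does not reach is not made up. A row lasts 1/8 s, in which the tool goes at most 62.5 mm and 10.7 degrees, less where a joint would pass 70% of its speed; a pose out of reach is approached as far as the arm can. A call with a number of a shift or a turn outside -1 to 1 is refused whole. A call with a gripper value outside its range is refused whole. The fingers move at their own pace and stop on an object; "force" is the grip in N (left out, the last holds). Time passes only in rows, so rows that do not move let the fingers close. It gives the time, the measured TCP pose, the force, the opening and the grip force at its end, in the units of the state.
- status.get_state(): the state, without advancing time (a new reading comes with each control period).
- get_image(name): name is "side" or "top"; returns a dict with "pixels" (420x560x3 uint8, red, green, blue), "fovy" (degrees; the focal length in pixels is half the picture's height over the tangent of half this angle, whatever the lens; pixels are square), "cx", "cy" (the principal point, pixels), "dist" ([k1, k2, p1, p2, k3] as OpenCV has them; the pictures are not rectified), "origin" and "orientation" of the camera in the world. Camera axes: x right, y down, z forward; pixel columns grow to the right and rows downward; lengths in m; the calibration is good to about 2 mm. A picture is of the moment at which its call begins. There is no depth.
- job.sign_off(): hands the job in; it is judged then, once.
The state is a dict: "clock": time; "qpos": joint angles; "qd": joint speeds; "effort": joint torques, N m; "position": TCP position; "ee_rot": TCP orientation; "contact_force": force on the tool from outside, world axes, zero at the start; "moment": the same for the moment, N m; "width": finger opening in m; "gripper_force": force on a finger pad.
Only numpy, scipy, OpenCV 4.12 (cv2) and the standard library are available. Lean on these libraries where they do the work, as an engineer would, in place of code of your own. Each camera call takes 0.05 s, during which the arm holds its last target. There are 200 camera calls.

## Working session

There is one attempt and no reset: what is moved stays moved. The work goes in short steps, Python scripts to look and compute and a tool call to move; the robot and the scene stay as the last step left them, time stands still between calls to the robot, and variables do not carry over. Pictures are saved under pics/ and viewed, at most 10 in all, crops included, and the job is handed in when it is done.

Besides the shell and the picture viewer there is one more tool, called after "Emit:" as a command line: name --argument value ..., lists and objects as JSON in quotes. apply_moves: Moves the arm, as the interface text tells. Its arguments: {"type":"object","properties":{"xyz":{"type":"array","items":{"type":"array","items":{"type":"number","minimum":-1,"maximum":1}}},"rot":{"type":"array","items":{"type":"array","items":{"type":"number","minimum":-1,"maximum":1}}},"hand":{"type":"array","items":{"type":"number"}},"force":{"type":"number"}},"required":["xyz","rot","hand"]}

```bash
ls; mkdir -p pics
cat > h.py <<'E'
import numpy as np, cv2, json
from scipy.spatial.transform import Rotation as R
def cal(im):
    H,W=im['pixels'].shape[:2]; f=H/2/np.tan(np.radians(im['fovy'])/2)
    K=np.array([[f,0,im['cx']],[0,f,im['cy']],[0,0,1.]])
    q=im['orientation']; Rm=R.from_quat([q[1],q[2],q[3],q[0]]).as_matrix()
    return K,np.array(im['dist'],float),np.array(im['origin'],float),Rm
def ray(im,u,v):
    K,d,o,Rm=cal(im); p=cv2.undistortPoints(np.array([[[u,v]]],float),K,d)[0,0]
    r=Rm@np.array([p[0],p[1],1.]); return o,r/np.linalg.norm(r)
def onz(im,u,v,z):
    o,r=ray(im,u,v); return o+r*(z-o[2])/r[2]
def tri(rs):
    A=sum(np.eye(3)-np.outer(r,r) for o,r in rs); b=sum((np.eye(3)-np.outer(r,r))@o for o,r in rs)
    return np.linalg.solve(A,b)
def proj(im,P):
    K,d,o,Rm=cal(im); rv=cv2.Rodrigues(Rm.T)[0]
    return cv2.projectPoints(np.array(P,float).reshape(-1,3),rv,-Rm.T@o,K,d)[0][:,0]
def grab(n,tag):
    from rig import get_image
    im=get_image(n); np.save(f'pics/{tag}.npy',im,allow_pickle=True)
    cv2.imwrite(f'pics/{tag}.png',im['pixels'][...,::-1]); return im
def load(tag): return np.load(f'pics/{tag}.npy',allow_pickle=True).item()
E
python3 - <<'E'
from h import *
from rig import status
for n in('side','top'):
    im=grab(n,n+'0'); print(n,im['fovy'],im['origin'],im['orientation'])
print(status.get_state())
E
```

```text
pics
side 51.698821105553066 [-0.11896104 -0.98636524  0.74185775] [-0.47649306  0.82913882 -0.25505793  0.14292874]
top 50.65451193757012 [ 0.40552835 -0.03213121  1.70522708] [-0.01031786  0.7134796  -0.70024001  0.02245717]
{'clock': 0.1, 'qpos': array([ 1.09100654e+00,  2.76528229e-01,  1.50600693e+00, -1.39641220e-05,
        1.36070205e+00, -1.21023259e-01]), 'qd': array([-0.00178377, -0.00011301, -0.00186308, -0.00014962, -0.00016039,
       -0.00028677]), 'effort': array([ 1.69413532e-03, -4.17698801e+01, -2.46404600e+01, -1.84362702e-04,
        5.84978086e-03,  2.68296668e-05]), 'position': array([0.20169648, 0.53795987, 0.23052806]), 'ee_rot': array([-2.36798309e-04,  1.78421269e-01,  9.83953848e-01, -7.87476181e-04]), 'contact_force': array([ 0.66649377, -0.27757658, -0.2396642 ]), 'moment': array([-0.01404219, -0.01475457, -0.0122874 ]), 'gripper_force': 0.0, 'width': 0.08504780227522547}
```

View pics/side0.png

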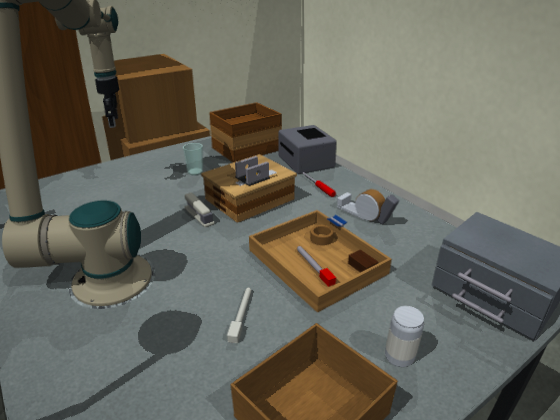

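View pics/top0.png

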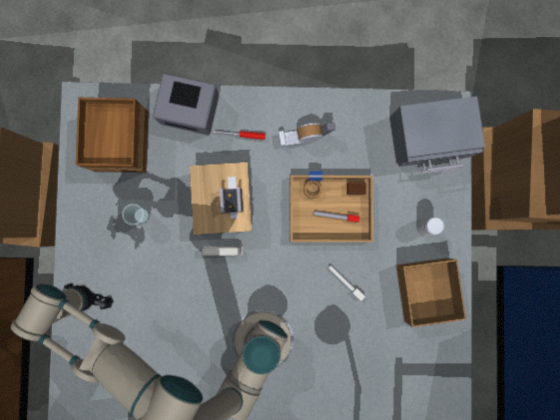

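The top view shows three things shaped like the pin:
- The grey shaft with a red grip in the tray: grip at (352,217), nose at (315,213).
- The white-handled one on the table: (345,283).
- The red screwdriver: (252,134).

The one in the tray matches the description. The keeper is on the stack at about (231,200). I'll check both in enlarged crops.

Run:
```python
from h import *
def crop(tag,x,y,w,h,s):
    a=cv2.imread(f'pics/{tag}.png')[y:y+h,x:x+w]; return cv2.resize(a,None,fx=s,fy=s,interpolation=cv2.INTER_CUBIC)
# tray: top 280..380 x160..250 ; side 245..395 x 205..310
cv2.imwrite('pics/c1.png',np.vstack([crop('top0',185,160,200,75,4),crop('side0',200,150,200,75,4)]))
cv2.imwrite('pics/c2.png',np.hstack([crop('side0',290,235,50,60,8),crop('side0',230,150,50,60,8)]))
```

```text
(no output)
```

View pics/c1.png

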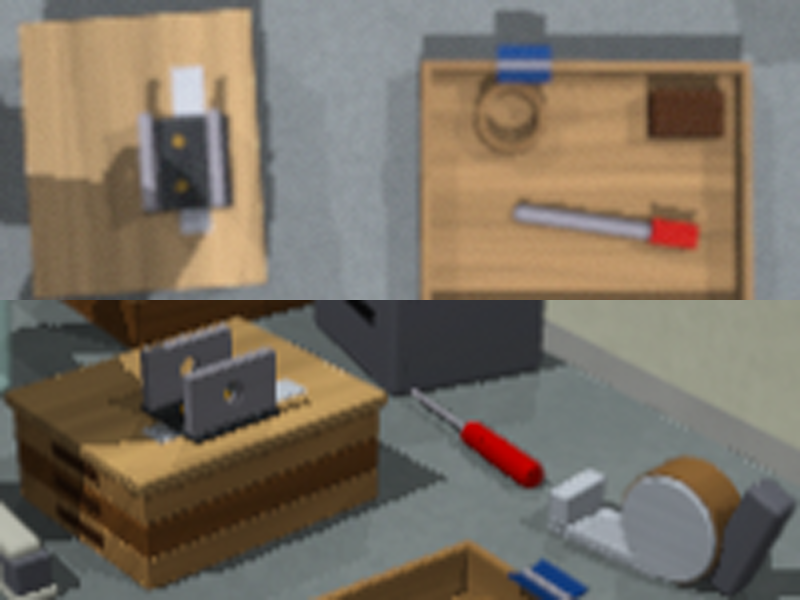

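View pics/c2.png

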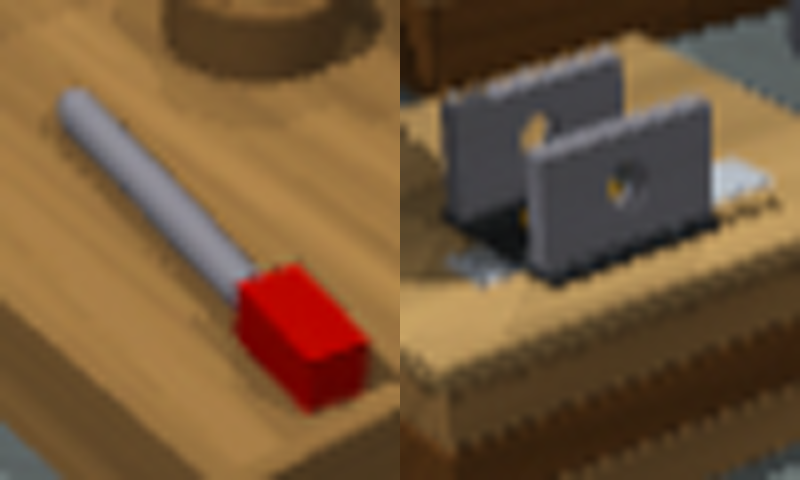

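The crops confirm it: a steel shaft with a red grip in the tray. In the side view the front eye shows at about pixel (258,173), and both plates are visible. Next I'll triangulate.

```bash
cat > m.py <<'E'
from h import *
T=load('top0');S=load('side0')
t=lambda a,b:(185+(a+.5)/4-.5,160+(b+.5)/4-.5)
s2=lambda a,b:(290+(a+.5)/8-.5,235+(b+.5)/8-.5)
s3=lambda a,b:(230+(a-400+.5)/8-.5,150+(b+.5)/8-.5)
def TR(a,b,n):
    rs=[ray(T,*a),ray(S,*b)];P=tri(rs)
    print(n,P.round(4),'res',[round(np.linalg.norm(np.cross(P-o,r))*1e3,1) for o,r in rs]);return P
E
python3 - <<'E'
from m import *
TR(t(652,217),s2(295,264),'grip noseside +x')
TR(t(649,241),s2(238,283),'grip noseside -x')
TR(t(698,223),s2(368,343),'grip tail +x')
TR(t(695,248),s2(311,362),'grip tail -x')
TR(t(516,213),s2(73,100),'tip')
TR(t(217,111),s3(712,98),'front plate top front corner +x')
TR(t(228,206),s3(532,152),'plate top -x')
for n,p in (('grip ctr@30',onz(T,*t(673.5,232),.032)),('tip@16',onz(T,*t(516,213),.016)),('junct',onz(T,*t(650,230),.024))): print(n,p.round(4))
# lid corners top
for c in((21,25),(250,11),(268,283),(36,298)): print('lid',onz(T,*t(*c),.102).round(4))
for c in((712,98),(532,152)): print('plate side z.158',onz(S,*s3(*c),.158).round(4))
print('eye z.133',onz(S,*s3(628,185),.133).round(4))
for c in((422,62),(748,62)): print('tray',onz(T,*t(*c),.05).round(4))
E
```

```text
grip noseside +x [ 0.4826 -0.3135  0.0305] res [np.float64(1.6), np.float64(1.6)]
grip noseside -x [ 0.4601 -0.311   0.0311] res [np.float64(2.0), np.float64(2.0)]
grip tail +x [ 0.4774 -0.3573  0.0293] res [np.float64(1.1), np.float64(1.1)]
grip tail -x [ 0.4544 -0.3549  0.0309] res [np.float64(2.1), np.float64(2.1)]
tip [ 0.4853 -0.1859  0.0198] res [np.float64(2.6), np.float64(2.6)]
front plate top front corner +x [0.5635 0.0889 0.1612] res [np.float64(3.3), np.float64(3.3)]
plate top -x [0.4778 0.0789 0.1646] res [np.float64(0.1), np.float64(0.1)]
grip ctr@30 [ 0.4674 -0.3329  0.032 ]
tip@16 [ 0.4833 -0.1848  0.016 ]
junct [ 0.4692 -0.3119  0.024 ]
lid [0.6412 0.2744 0.102 ]
lid [0.6583 0.0675 0.102 ]
lid [0.4119 0.0459 0.102 ]
lid [0.3946 0.254  0.102 ]
plate side z.158 [0.5703 0.0933 0.158 ]
plate side z.158 [0.4847 0.091  0.158 ]
eye z.133 [0.5266 0.0885 0.133 ]
tray [ 0.6218 -0.0914  0.05  ]
tray [ 0.6282 -0.3982  0.05  ]
```

Emit:
apply_moves --xyz '[[0,0,-0.02],[0,0,-0.02],[0,0,-0.02],[0,0,-0.02],[0,0,0],[0,0,0],[0,0,0],[0,0,0]]' --rot '[[0,0,0.157],[0,0,0.157],[0,0,0.157],[0,0,0.157],[0,0,0.157],[0,0,0.157],[0,0,0.157],[0,0,0.157]]' --hand '[0.2,0.2,0.2,0.2,0.2,0.2,0.2,0.2]'

```text
clock: 1.1
position: [0.2018, 0.5381, 0.2548]
ee_rot: [0.0, 0.744, 0.668, -0.001]
contact_force: [-0.0, 0.1, 0.2]
width: 0.0511
gripper_force: 0.0
```

```bash
cat > d.py <<'E'
import sys
from h import *
from rig import status
def delta(P=None,yaw=None):
    s=status.get_state(); q=s['ee_rot']; Rt=R.from_quat([q[1],q[2],q[3],q[0]])
    y0=np.degrees(np.arctan2(*Rt.as_matrix()[[1,0],0]))
    print('t',round(s['clock'],2),'pos',s['position'].round(4),'yaw',y0.round(2),'z',Rt.as_matrix()[:,2].round(3),'F',s['contact_force'].round(1),'M',s['moment'].round(2),'w',round(s['width'],4),'gf',round(s['gripper_force'],1))
    if P is not None: print('dxyz share',(Rt.inv().apply(np.array(P)-s['position'])/.3).round(4))
    if yaw is not None:
        rd=R.from_matrix(np.array([[np.cos(np.radians(yaw)),np.sin(np.radians(yaw)),0],[np.sin(np.radians(yaw)),-np.cos(np.radians(yaw)),0],[0,0,-1]]))
        print('rot share',((Rt.inv()*rd).as_rotvec(degrees=True)/60).round(4))
if __name__=='__main__':
    a=[float(x) for x in sys.argv[1:]]; delta(a[:3] or None,a[3] if len(a)>3 else None)
E
python3 d.py 0.4686 -0.334 0.25 84
```

```text
t 1.1 pos [0.2018 0.5381 0.2548] yaw 83.77 z [-0.001 -0.001 -1.   ] F [-0.   0.1  0.2] M [0.03 0.01 0.02] w 0.0511 gf 0.0
dxyz share [-2.7933  1.1996  0.0183]
rot share [-0.0004  0.001  -0.0038]
```

Emit:
apply_moves --xyz '[[-0.175,0.075,0],[-0.175,0.075,0],[-0.175,0.075,0],[-0.175,0.075,0],[-0.175,0.075,0],[-0.175,0.075,0],[-0.175,0.075,0],[-0.175,0.075,0]]' --rot '[[0,0,0],[0,0,0],[0,0,0],[0,0,0],[0,0,0],[0,0,0],[0,0,0],[0,0,0]]' --hand '[0.2,0.2,0.2,0.2,0.2,0.2,0.2,0.2]'

```text
clock: 2.1
position: [0.3377, 0.1004, 0.2552]
ee_rot: [0.0, 0.743, 0.67, 0.0]
contact_force: [0.7, 0.1, 0.6]
width: 0.0512
gripper_force: 0.0
```

Emit:
apply_moves --xyz '[[-0.175,0.075,0],[-0.175,0.075,0],[-0.175,0.075,0],[-0.175,0.075,0],[-0.175,0.075,0],[-0.175,0.075,0],[-0.175,0.075,0],[-0.1,0.05,0]]' --rot '[[0,0,0],[0,0,0],[0,0,0],[0,0,0],[0,0,0],[0,0,0],[0,0,0],[0,0,0]]' --hand '[0.2,0.2,0.2,0.2,0.2,0.2,0.2,0.2]'

```text
clock: 3.1
position: [0.4685, -0.3138, 0.2544]
ee_rot: [-0.0, 0.743, 0.669, -0.0]
contact_force: [0.7, 0.4, -0.4]
width: 0.0508
gripper_force: 0.0
```

```bash
python3 d.py 0.4686 -0.334 0.08 84
```

```text
t 3.1 pos [ 0.4685 -0.3138  0.2544] yaw 83.97 z [-0.001  0.    -1.   ] F [ 0.7  0.4 -0.4] M [ 0.   -0.03  0.02] w 0.0508 gf 0.0
dxyz share [-0.0669  0.0079  0.5812]
rot share [-0.0007 -0.0002 -0.0006]
```

Now I'll go down to 80 mm and look before closing in.

Emit:
apply_moves --xyz '[[-0.067,0.008,0.08],[0,0,0.1],[0,0,0.1],[0,0,0.1],[0,0,0.1],[0,0,0.1],[0,0,0],[0,0,0]]' --rot '[[0,0,0],[0,0,0],[0,0,0],[0,0,0],[0,0,0],[0,0,0],[0,0,0],[0,0,0]]' --hand '[0.2,0.2,0.2,0.2,0.2,0.2,0.2,0.2]'

```text
clock: 4.1
position: [0.4691, -0.3318, 0.082]
ee_rot: [0.001, 0.743, 0.67, 0.0]
contact_force: [0.3, 0.3, -0.4]
width: 0.0511
gripper_force: 0.0
```

```bash
python3 - <<'E'
from h import *
a=grab('side','side1');b=grab('top','top1')
def crop(tag,x,y,w,h,s):
    a=cv2.imread(f'pics/{tag}.png')[y:y+h,x:x+w]; return cv2.resize(a,None,fx=s,fy=s,interpolation=cv2.INTER_CUBIC)
cv2.imwrite('pics/c3.png',np.hstack([crop('side1',280,210,80,90,5),crop('top1',300,170,80,90,5)]))
E
python3 d.py 0.4686 -0.334 0.012 84
```

```text
t 4.2 pos [ 0.4695 -0.3321  0.0827] yaw 84.08 z [ 0.002 -0.002 -1.   ] F [-0.8  0.2  0. ] M [ 0.03 -0.01  0.06] w 0.0516 gf 0.0
dxyz share [-0.0063 -0.0027  0.2357]
rot share [0.0022 0.0015 0.0014]
```

View pics/c3.png

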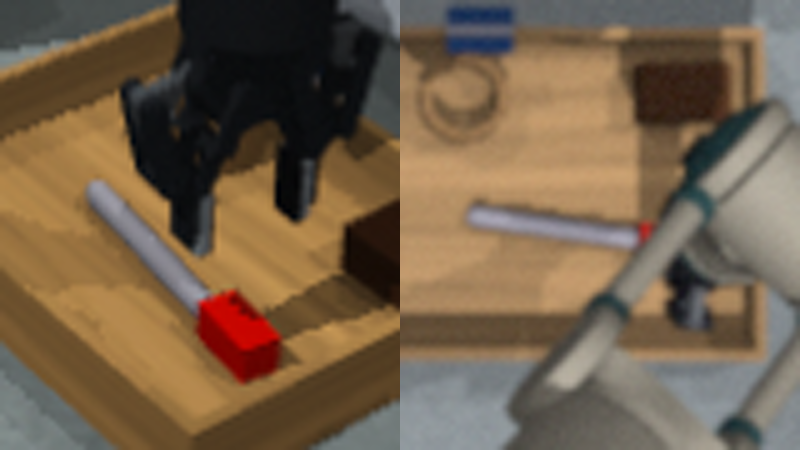

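In the side crop the open fingers stand above the red grip at (240,330), on either side of it. Going down and closing.

Emit:
apply_moves --xyz '[[-0.006,-0.003,0.05],[0,0,0.06],[0,0,0.06],[0,0,0.04],[0,0,0.025],[0,0,0],[0,0,0],[0,0,0]]' --rot '[[0,0,0],[0,0,0],[0,0,0],[0,0,0],[0,0,0],[0,0,0],[0,0,0],[0,0,0]]' --hand '[0.2,0.2,0.2,0.2,0.2,0.2,0.2,0.0]'

```text
clock: 5.2
position: [0.4679, -0.3333, 0.0114]
ee_rot: [0.001, 0.743, 0.67, 0.0]
contact_force: [-0.6, 0.7, 0.2]
width: 0.0427
gripper_force: 0.0
```

Emit:
apply_moves --xyz '[[0,0,0],[0,0,0],[0,0,0],[0,0,0],[0,0,0],[0,0,0]]' --rot '[[0,0,0],[0,0,0],[0,0,0],[0,0,0],[0,0,0],[0,0,0]]' --hand '[-0.2,-0.4,-0.7,-1,-1,-1]' --force 60

```text
clock: 5.95
position: [0.4678, -0.3332, 0.0112]
ee_rot: [0.0, 0.743, 0.67, 0.0]
contact_force: [0.5, 0.9, 5.9]
width: 0.0228
gripper_force: 59.2
```

```bash
python3 d.py 0.4686 -0.334 0.2
```

```text
t 5.95 pos [ 0.4678 -0.3332  0.0112] yaw 84.08 z [ 0.001 -0.    -1.   ] F [0.5 0.9 5.9] M [ 0.08  0.01 -0.04] w 0.0228 gf 59.2
dxyz share [-0.0027  0.0033 -0.6292]
```

Emit:
apply_moves --xyz '[[0,0,-0.03],[0,0,-0.06],[0,0,-0.1],[0,0,-0.1],[0,0,-0.1],[0,0,-0.1],[0,0,-0.03],[0,0,0]]' --rot '[[0,0,0],[0,0,0],[0,0,0],[0,0,-0.045],[0,0,-0.045],[0,0,-0.045],[0,0,-0.045],[0,0,0]]' --hand '[-1,-1,-1,-1,-1,-1,-1,-1]'

```text
clock: 6.95
position: [0.4675, -0.3331, 0.1674]
ee_rot: [0.001, 0.677, 0.736, -0.0]
contact_force: [-0.3, -1.2, -0.9]
width: 0.0228
gripper_force: 58.6
```

```bash
python3 d.py 0.542 -0.101 0.145 94.8
```

```text
t 6.95 pos [ 0.4675 -0.3331  0.1674] yaw 94.86 z [ 0.001 -0.001 -1.   ] F [-0.3 -1.2 -0.9] M [-0.05 -0.03  0.03] w 0.0228 gf 58.6
dxyz share [0.75   0.3127 0.0744]
rot share [0.0007 0.0008 0.0009]
```

Emit:
apply_moves --xyz '[[0.05,0.03,0.01],[0.12,0.05,0.01],[0.15,0.06,0.01],[0.15,0.06,0.01],[0.14,0.05,0.015],[0.09,0.04,0.015],[0.05,0.023,0.005],[0,0,0]]' --rot '[[0,0,0],[0,0,0],[0,0,0],[0,0,0],[0,0,0],[0,0,0],[0,0,0],[0,0,0]]' --hand '[-1,-1,-1,-1,-1,-1,-1,-1]'

```text
clock: 7.95
position: [0.5417, -0.0997, 0.1436]
ee_rot: [-0.001, 0.676, 0.737, -0.0]
contact_force: [0.3, -0.0, -0.7]
width: 0.0227
gripper_force: 58.6
```

```bash
python3 - <<'E'
from h import *
a=grab('side','side2');b=grab('top','top2')
def crop(tag,x,y,w,h,s):
    a=cv2.imread(f'pics/{tag}.png')[y:y+h,x:x+w]; return cv2.resize(a,None,fx=s,fy=s,interpolation=cv2.INTER_CUBIC)
cv2.imwrite('pics/c4.png',np.hstack([crop('side2',220,140,75,112,5),crop('top2',215,150,80,112,5)]))
E
python3 d.py 0.542 -0.101 0.128 94.8
```

```text
t 8.05 pos [ 0.5417 -0.1014  0.1441] yaw 94.88 z [-0.001 -0.001 -1.   ] F [-0.1 -0.4 -0.9] M [-0.03 -0.01  0.03] w 0.023 gf 58.6
dxyz share [0.0012 0.0012 0.0536]
rot share [-0.0006  0.0004  0.0013]
```

View pics/c4.png

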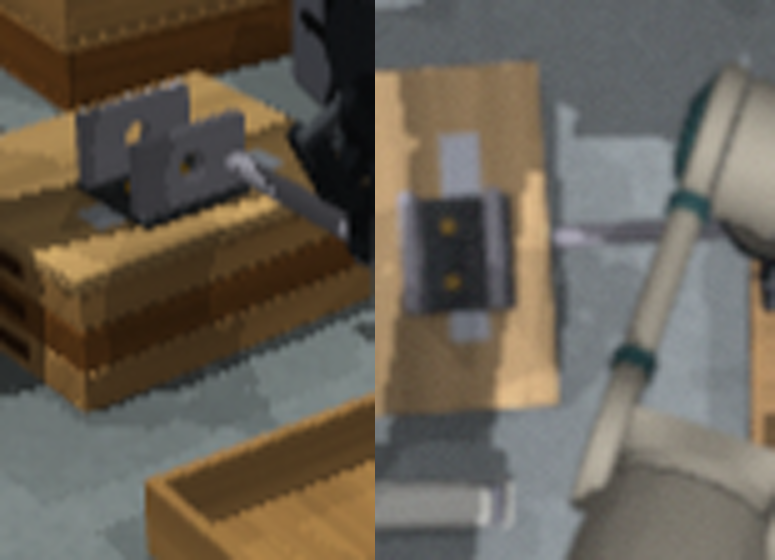

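In the side crop the pin's nose shows at (236,158), just to the right of and short of the front eye at (190,163). In the top crop the nose is at (558,237), and the plates are centred near row 250. I'll fit the keeper to both views and compare it with the pin.

```bash
cat > fit.py <<'E'
from m import *
from scipy.optimize import least_squares
yaw=.084
ux=np.array([np.cos(yaw),np.sin(yaw),0]);uy=np.array([-np.sin(yaw),np.cos(yaw),0]);uz=np.array([0,0,1.])
w=.042;h=.025
ptS=[((-w,0,h),s3(529,152)),((w,0,h),s3(711,99)),((0,0,0),s3(628,185)),((w,0,-.025),s3(718,222)),((-w,.060,h),s3(443,102)),((w,.060,h),s3(620,55))]
ptT=[((w,.01,h),t(203,112)),((w,0,h),t(216,111)),((-w,.01,h),t(213,206)),((-w,0,h),t(228,206)),((w,.07,h),t(138,114)),((w,.06,h),t(152,113)),((-w,.07,h),t(147,210)),((-w,.06,h),t(162,209))]
def P(E,a): return E+a[0]*ux+a[1]*uy+a[2]*uz
def run(usef):
    f=lambda E:np.concatenate([(proj(im,P(E,a))[0]-np.array(p)) for im,pts in usef for a,p in pts])
    r=least_squares(f,[.526,.09,.133],loss='soft_l1'); return r.x,f(r.x).reshape(-1,2)
if __name__=='__main__':
    for n,u in(('both',[(S,ptS),(T,ptT)]),('S',[(S,ptS)]),('T',[(T,ptT)])):
        E,res=run(u);print(n,E.round(4)); print(res.round(1).tolist())
    E=run([(S,ptS),(T,ptT)])[0]
    rs=[ray(S,266.8,171.2),ray(T,251.2,197.0)];tip=tri(rs);print('tip',tip.round(4))
    d=tip-E;print('tip rel eye x,y,z',(d@ux).round(4),(d@uy).round(4),(d@uz).round(4))
    st=np.array([.5417,-.1014,.1441]);print('tip - tcp',(tip-st).round(4))
    print('eye px side/top',proj(S,E),proj(T,E))
E
python3 fit.py
```

```text
both [0.5209 0.0841 0.1365]
[[0.5, 0.6], [-0.9, 0.1], [-0.8, -0.0], [-1.5, -1.4], [0.4, 0.7], [-0.6, -0.3], [1.5, -0.7], [1.1, -0.6], [0.5, -0.1], [-0.4, -0.3], [0.6, -0.1], [-0.1, 0.0], [-0.3, -0.0], [-1.1, 0.0]]
S [0.4892 0.0275 0.1667]
[[0.5, 0.8], [0.3, -0.2], [-0.2, 0.3], [-0.4, -0.9], [-0.1, 0.5], [-0.1, -0.8]]
T [0.5221 0.0876 0.1083]
[[1.2, -0.2], [0.7, -0.1], [0.1, -0.1], [-0.8, -0.3], [0.5, 0.4], [-0.2, 0.4], [-0.3, -0.0], [-1.3, 0.0]]
tip [0.5304 0.0462 0.1538]
tip rel eye x,y,z 0.0063 -0.0385 0.0173
tip - tcp [-0.0113  0.1476  0.0097]
eye px side/top [[257.25666304 172.64393579]] [[241.01914618 199.30822514]]
```

Emit:
apply_moves --xyz '[[0,-0.01,0.0275],[0,-0.01,0.0275],[0.03,0,0],[0.03,0,0],[0.03,0,0],[0,0,0],[0,0,0]]' --rot '[[0,0,0],[0,0,0],[0,0,0],[0,0,0],[0,0,0],[0,0,0],[0,0,0]]' --hand '[-1,-1,-1,-1,-1,-1,-1]'

```text
clock: 8.93
position: [0.5339, -0.0743, 0.128]
ee_rot: [0.0, 0.676, 0.737, 0.0]
contact_force: [0.5, -0.6, -1.1]
width: 0.0224
gripper_force: 58.6
```

```bash
python3 - <<'E'
from h import *
a=grab('side','side3');b=grab('top','top3')
def crop(tag,x,y,w,h,s):
    a=cv2.imread(f'pics/{tag}.png')[y:y+h,x:x+w]; return cv2.resize(a,None,fx=s,fy=s,interpolation=cv2.INTER_CUBIC)
cv2.imwrite('pics/c5.png',np.hstack([crop('side3',235,150,50,60,8),crop('top3',225,170,50,60,8)]))
E
python3 d.py 0.542 -0.101 0.128 94.8
```

```text
t 9.03 pos [ 0.5338 -0.0746  0.1279] yaw 94.88 z [ 0. -0. -1.] F [ 0.2  0.5 -0.6] M [-0.06 -0.   -0.  ] w 0.0226 gf 58.6
dxyz share [-0.0901  0.0197 -0.0004]
rot share [0.0003 0.0002 0.0014]
```

View pics/c5.png

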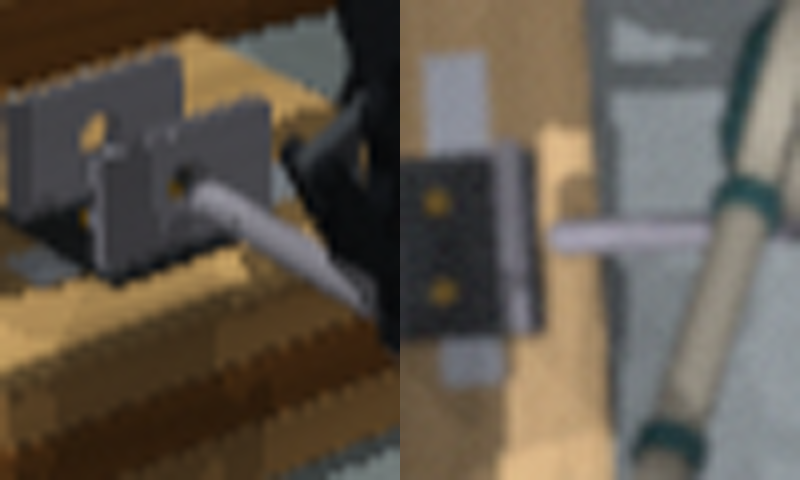

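Run:
```python
from fit import *
E=run([(S,ptS),(T,ptT)])[0]
for y in(-.0105,-.05,-.1):
    p=P(E,(0,y,0)); a=proj(S,p)[0];b=proj(T,p)[0]
    print(y,'side crop',((a-[235,150]+.5)*8).round(1),'top crop',((b-[225,170]+.5)*8+[400,0]).round(1))
    for k,dv in(('x+1mm',(.001,0,0)),('z+1mm',(0,0,.001))):
        p2=P(E,(dv[0],y,dv[2]));print(k,((proj(S,p2)[0]-a)*8).round(1),((proj(T,p2)[0]-b)*8).round(1))
p=P(E,(0,0,0));print('eye in c5',((proj(S,p)[0]-[235,150]+.5)*8))
```

```text
-0.0105 side crop [197.8 194.1] top crop [555.9 236.9]
x+1mm [ 2.  -0.7] [-0.1 -2.2]
z+1mm [-0.1 -2.3] [-0.1 -0.2]
-0.05 side crop [258.6 228.6] top crop [645.  231.2]
x+1mm [ 2.  -0.7] [-0.1 -2.2]
z+1mm [-0.  -2.3] [-0.1 -0.2]
-0.1 side crop [339.1 274.3] top crop [757.8 224. ]
x+1mm [ 2.1 -0.8] [-0.1 -2.2]
z+1mm [-0.  -2.3] [-0.  -0.2]
eye in c5 [182.05330428 185.15148633]
```

Both views agree to about a millimetre. I'll feel my way in with a lighter grip.

Emit:
apply_moves --xyz '[[0.01,0,0],[0.01,0,0],[0.005,0,0],[0.004,0,0],[0.004,0,0],[0,0,0]]' --rot '[[0,0,0],[0,0,0],[0,0,0],[0,0,0],[0,0,0],[0,0,0]]' --hand '[-1,-1,-1,-1,-1,-1]' --force 35

```text
clock: 9.78
position: [0.5328, -0.0645, 0.1278]
ee_rot: [0.0, 0.676, 0.737, 0.0]
contact_force: [-1.3, -0.3, -1.6]
width: 0.0227
gripper_force: 58.6
```

Emit:
apply_moves --xyz '[[0.004,0,0],[0.004,0,0],[0,0,0]]' --rot '[[0,0,0],[0,0,0],[0,0,0]]' --hand '[-1,-1,-1]'

```text
clock: 10.15
position: [0.5326, -0.0621, 0.1278]
ee_rot: [-0.0, 0.676, 0.737, 0.0]
contact_force: [0.7, 0.8, -1.4]
width: 0.0227
gripper_force: 58.6
```

Emit:
apply_moves --xyz '[[0.004,0,0],[0.004,0,0],[0,0,0]]' --rot '[[0,0,0],[0,0,0],[0,0,0]]' --hand '[-1,-1,-1]'

```text
clock: 10.52
position: [0.5324, -0.0597, 0.1278]
ee_rot: [-0.0, 0.676, 0.737, 0.0]
contact_force: [0.0, 0.4, -1.9]
width: 0.0225
gripper_force: 58.6
```

Emit:
apply_moves --xyz '[[0.004,0,0],[0.004,0,0],[0,0,0]]' --rot '[[0,0,0],[0,0,0],[0,0,0]]' --hand '[-1,-1,-1]'

```text
clock: 10.9
position: [0.5322, -0.0573, 0.1278]
ee_rot: [-0.0, 0.676, 0.737, 0.0]
contact_force: [0.4, 0.9, -1.2]
width: 0.0224
gripper_force: 58.6
```

Emit:
apply_moves --xyz '[[0.004,0,0],[0.004,0,0],[0,0,0]]' --rot '[[0,0,0],[0,0,0],[0,0,0]]' --hand '[-1,-1,-1]'

```text
clock: 11.28
position: [0.5319, -0.0549, 0.1278]
ee_rot: [-0.0, 0.676, 0.737, 0.0]
contact_force: [-0.3, -0.3, -1.0]
width: 0.0226
gripper_force: 58.6
```

Emit:
apply_moves --xyz '[[0.004,0,0],[0.004,0,0],[0,0,0]]' --rot '[[0,0,0],[0,0,0],[0,0,0]]' --hand '[-1,-1,-1]'

```text
clock: 11.65
position: [0.5318, -0.0525, 0.1278]
ee_rot: [-0.0, 0.676, 0.737, 0.0]
contact_force: [0.2, -0.5, -0.2]
width: 0.0228
gripper_force: 58.6
```

Emit:
apply_moves --xyz '[[0.004,0,0],[0.004,0,0],[0,0,0]]' --rot '[[0,0,0],[0,0,0],[0,0,0]]' --hand '[-1,-1,-1]'

```text
clock: 12.02
position: [0.5316, -0.0501, 0.1278]
ee_rot: [-0.0, 0.676, 0.737, 0.0]
contact_force: [0.3, 0.2, -1.2]
width: 0.0227
gripper_force: 58.6
```

Run:
```python
from h import *
a=grab('side','side4');b=grab('top','top4')
def crop(tag,x,y,w,h,s):
    a=cv2.imread(f'pics/{tag}.png')[y:y+h,x:x+w]; return cv2.resize(a,None,fx=s,fy=s,interpolation=cv2.INTER_CUBIC)
cv2.imwrite('pics/c6.png',np.hstack([crop('side4',235,150,50,60,8),crop('top4',225,170,50,60,8)]))
```

```text
(no output)
```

View pics/c6.png

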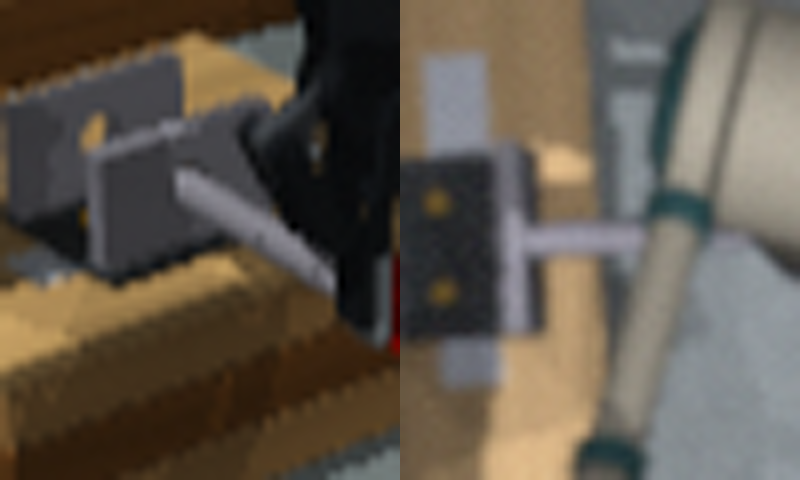

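The side crop shows the nose inside the front eye at (182,180), with no contact force. I'll advance to just short of the rear plate.

Emit:
apply_moves --xyz '[[0.01,0,0],[0.01,0,0],[0.01,0,0],[0.01,0,0],[0,0,0]]' --rot '[[0,0,0],[0,0,0],[0,0,0],[0,0,0],[0,0,0]]' --hand '[-1,-1,-1,-1,-1]'

```text
clock: 12.75
position: [0.5306, -0.038, 0.1278]
ee_rot: [-0.0, 0.676, 0.737, 0.0]
contact_force: [-0.3, 0.6, -1.2]
width: 0.023
gripper_force: 58.6
```

Emit:
apply_moves --xyz '[[0.01,0,0],[0.01,0,0],[0.01,0,0],[0.01,0,0],[0,0,0]]' --rot '[[0,0,0],[0,0,0],[0,0,0],[0,0,0],[0,0,0]]' --hand '[-1,-1,-1,-1,-1]'

```text
clock: 13.38
position: [0.5296, -0.0259, 0.1278]
ee_rot: [-0.0, 0.676, 0.737, 0.0]
contact_force: [0.7, -0.1, -0.6]
width: 0.0229
gripper_force: 58.7
```

Emit:
apply_moves --xyz '[[0.01,0,0],[0.01,0,0],[0.01,0,0],[0.01,0,0],[0,0,0]]' --rot '[[0,0,0],[0,0,0],[0,0,0],[0,0,0],[0,0,0]]' --hand '[-1,-1,-1,-1,-1]'

```text
clock: 14.0
position: [0.5287, -0.0139, 0.1278]
ee_rot: [-0.0, 0.676, 0.737, 0.0]
contact_force: [1.5, 0.3, -1.0]
width: 0.0231
gripper_force: 58.8
```

Emit:
apply_moves --xyz '[[0.005,0,0],[0.005,0,0],[0.005,0,0],[0,0,0]]' --rot '[[0,0,0],[0,0,0],[0,0,0],[0,0,0]]' --hand '[-1,-1,-1,-1]'

```text
clock: 14.5
position: [0.5283, -0.0097, 0.1278]
ee_rot: [0.0, 0.676, 0.737, 0.0]
contact_force: [2.3, -0.4, -1.3]
width: 0.0229
gripper_force: 58.9
```

Emit:
apply_moves --xyz '[[0.004,0,0],[0.004,0,0],[0.004,0,0],[0,0,0]]' --rot '[[0,0,0],[0,0,0],[0,0,0],[0,0,0]]' --hand '[-1,-1,-1,-1]'

```text
clock: 15.0
position: [0.528, -0.0062, 0.1279]
ee_rot: [0.0, 0.676, 0.737, 0.0]
contact_force: [2.0, -0.8, -0.6]
width: 0.0226
gripper_force: 58.9
```

Emit:
apply_moves --xyz '[[0.004,0,0],[0.004,0,0],[0,0,0]]' --rot '[[0,0,0],[0,0,0],[0,0,0]]' --hand '[-1,-1,-1]'

```text
clock: 15.38
position: [0.5278, -0.0038, 0.1279]
ee_rot: [0.0, 0.676, 0.737, 0.0]
contact_force: [2.7, -0.6, -1.0]
width: 0.0226
gripper_force: 59.0
```

Emit:
apply_moves --xyz '[[0.004,0,0],[0.004,0,0],[0,0,0]]' --rot '[[0,0,0],[0,0,0],[0,0,0]]' --hand '[-1,-1,-1]'

```text
clock: 15.75
position: [0.5276, -0.0014, 0.1279]
ee_rot: [0.0, 0.676, 0.737, 0.0]
contact_force: [2.5, -0.9, -0.9]
width: 0.0231
gripper_force: 59.0
```

A light sideways push of 2.5 N towards +x is building up. I'll give way to it a little and carry on.

Emit:
apply_moves --xyz '[[0.004,0.0015,0],[0.004,0.001,0],[0,0,0]]' --rot '[[0,0,0],[0,0,0],[0,0,0]]' --hand '[-1,-1,-1]'

```text
clock: 16.12
position: [0.5275, 0.0013, 0.1276]
ee_rot: [-0.001, 0.676, 0.737, -0.0]
contact_force: [2.4, -0.0, -0.7]
width: 0.0223
gripper_force: 58.9
```

Emit:
apply_moves --xyz '[[0.004,0,0],[0.004,0,0],[0,0,0]]' --rot '[[0,0,0],[0,0,0],[0,0,0]]' --hand '[-1,-1,-1]'

```text
clock: 16.5
position: [0.5275, 0.0036, 0.1277]
ee_rot: [-0.0, 0.676, 0.737, -0.0]
contact_force: [0.9, 0.3, -0.6]
width: 0.0231
gripper_force: 58.8
```

Emit:
apply_moves --xyz '[[0.004,0,0],[0.004,0,0],[0,0,0]]' --rot '[[0,0,0],[0,0,0],[0,0,0]]' --hand '[-1,-1,-1]'

```text
clock: 16.88
position: [0.5273, 0.006, 0.1277]
ee_rot: [-0.0, 0.676, 0.737, 0.0]
contact_force: [1.7, 0.9, -1.0]
width: 0.0226
gripper_force: 58.7
```

Emit:
apply_moves --xyz '[[0.004,0,0],[0.004,0,0],[0.004,0,0],[0,0,0]]' --rot '[[0,0,0],[0,0,0],[0,0,0],[0,0,0]]' --hand '[-1,-1,-1,-1]'

```text
clock: 17.38
position: [0.5271, 0.0095, 0.1278]
ee_rot: [-0.0, 0.676, 0.737, 0.0]
contact_force: [-0.1, 0.9, -1.5]
width: 0.0227
gripper_force: 58.7
```

Emit:
apply_moves --xyz '[[0.006,0,0],[0.006,0,0],[0.006,0,0],[0.006,0,0],[0,0,0]]' --rot '[[0,0,0],[0,0,0],[0,0,0],[0,0,0],[0,0,0]]' --hand '[-1,-1,-1,-1,-1]'

```text
clock: 18.0
position: [0.5266, 0.0168, 0.1278]
ee_rot: [-0.0, 0.676, 0.737, 0.0]
contact_force: [0.2, 0.1, -1.4]
width: 0.0226
gripper_force: 58.7
```

Emit:
apply_moves --xyz '[[0.008,0,0],[0.008,0,0],[0.008,0,0],[0.008,0,0],[0,0,0]]' --rot '[[0,0,0],[0,0,0],[0,0,0],[0,0,0],[0,0,0]]' --hand '[-1,-1,-1,-1,-1]'

```text
clock: 18.62
position: [0.5259, 0.0264, 0.1278]
ee_rot: [-0.0, 0.676, 0.737, 0.0]
contact_force: [0.8, 0.8, -1.2]
width: 0.0229
gripper_force: 58.7
```

Emit:
apply_moves --xyz '[[0.008,0,0],[0.008,0,0],[0.008,0,0],[0.008,0,0],[0,0,0]]' --rot '[[0,0,0],[0,0,0],[0,0,0],[0,0,0],[0,0,0]]' --hand '[-1,-1,-1,-1,-1]'

```text
clock: 19.25
position: [0.5251, 0.036, 0.1278]
ee_rot: [-0.0, 0.676, 0.737, 0.0]
contact_force: [1.0, 0.2, -1.7]
width: 0.023
gripper_force: 58.7
```

Emit:
apply_moves --xyz '[[0.008,0,0],[0.008,0,0],[0.008,0,0],[0.008,0,0],[0,0,0]]' --rot '[[0,0,0],[0,0,0],[0,0,0],[0,0,0],[0,0,0]]' --hand '[-1,-1,-1,-1,-1]'

```text
clock: 19.88
position: [0.5244, 0.0455, 0.1279]
ee_rot: [0.0, 0.676, 0.737, 0.0]
contact_force: [3.1, -0.4, -0.2]
width: 0.0223
gripper_force: 58.8
```

Emit:
apply_moves --xyz '[[0.006,0.001,0],[0.006,0.001,0],[0.006,0,0],[0,0,0]]' --rot '[[0,0,0],[0,0,0],[0,0,0],[0,0,0]]' --hand '[-1,-1,-1,-1]'

```text
clock: 20.38
position: [0.5241, 0.0509, 0.1277]
ee_rot: [-0.0, 0.676, 0.737, 0.0]
contact_force: [1.5, -0.2, -1.9]
width: 0.023
gripper_force: 58.8
```

Emit:
apply_moves --xyz '[[0.004,0,0],[0.004,0,0],[0.004,0,0],[0,0,0]]' --rot '[[0,0,0],[0,0,0],[0,0,0],[0,0,0]]' --hand '[-1,-1,-1,-1]'

```text
clock: 20.88
position: [0.5239, 0.0544, 0.1278]
ee_rot: [-0.0, 0.676, 0.737, 0.0]
contact_force: [1.5, -0.2, -0.9]
width: 0.0223
gripper_force: 58.7
```

Emit:
apply_moves --xyz '[[0.003,0,0],[0.003,0,0],[0.003,0,0],[0,0,0]]' --rot '[[0,0,0],[0,0,0],[0,0,0],[0,0,0]]' --hand '[-1,-1,-1,-1]'

```text
clock: 21.38
position: [0.5237, 0.057, 0.1278]
ee_rot: [-0.0, 0.676, 0.737, 0.0]
contact_force: [1.8, -1.0, -0.8]
width: 0.0229
gripper_force: 58.7
```

Emit:
apply_moves --xyz '[[0.003,0,0],[0.003,0,0],[0,0,0]]' --rot '[[0,0,0],[0,0,0],[0,0,0]]' --hand '[-1,-1,-1]'

```text
clock: 21.75
position: [0.5236, 0.0589, 0.1278]
ee_rot: [-0.0, 0.676, 0.737, 0.0]
contact_force: [0.3, -0.3, -1.5]
width: 0.0227
gripper_force: 58.7
```

Emit:
apply_moves --xyz '[[0.003,0,0],[0.003,0,0],[0,0,0]]' --rot '[[0,0,0],[0,0,0],[0,0,0]]' --hand '[-1,-1,-1]'

```text
clock: 22.12
position: [0.5235, 0.0606, 0.1278]
ee_rot: [-0.0, 0.676, 0.737, 0.0]
contact_force: [2.4, -1.3, -1.0]
width: 0.0225
gripper_force: 58.7
```

Emit:
apply_moves --xyz '[[0.003,0,0],[0,0,0]]' --rot '[[0,0,0],[0,0,0]]' --hand '[-1,-1]'

```text
clock: 22.38
position: [0.5234, 0.0615, 0.1278]
ee_rot: [-0.0, 0.676, 0.737, 0.0]
contact_force: [1.5, -0.0, -0.6]
width: 0.0227
gripper_force: 58.7
```

Emit:
apply_moves --xyz '[[0.003,0,0],[0,0,0]]' --rot '[[0,0,0],[0,0,0]]' --hand '[-1,-1]'

```text
clock: 22.62
position: [0.5233, 0.0624, 0.1278]
ee_rot: [-0.0, 0.676, 0.737, 0.0]
contact_force: [0.8, -0.1, -0.4]
width: 0.0223
gripper_force: 58.7
```

Emit:
apply_moves --xyz '[[0.003,0,0],[0,0,0]]' --rot '[[0,0,0],[0,0,0]]' --hand '[-1,-1]'

```text
clock: 22.88
position: [0.5233, 0.0633, 0.1278]
ee_rot: [-0.0, 0.676, 0.737, 0.0]
contact_force: [1.3, -2.1, -0.6]
width: 0.0228
gripper_force: 58.7
```

Emit:
apply_moves --xyz '[[0.003,0,0],[0,0,0]]' --rot '[[0,0,0],[0,0,0]]' --hand '[-1,-1]'

```text
clock: 23.12
position: [0.5232, 0.0642, 0.1278]
ee_rot: [-0.0, 0.676, 0.737, 0.0]
contact_force: [2.1, -1.2, -1.0]
width: 0.023
gripper_force: 58.7
```

Emit:
apply_moves --xyz '[[0.003,0,0],[0,0,0]]' --rot '[[0,0,0],[0,0,0]]' --hand '[-1,-1]'

```text
clock: 23.38
position: [0.5232, 0.065, 0.1278]
ee_rot: [0.0, 0.676, 0.737, 0.0]
contact_force: [1.5, -0.2, -1.9]
width: 0.0227
gripper_force: 58.7
```

Emit:
apply_moves --xyz '[[0.003,0,0],[0,0,0]]' --rot '[[0,0,0],[0,0,0]]' --hand '[-1,-1]'

```text
clock: 23.62
position: [0.5231, 0.0653, 0.1278]
ee_rot: [0.001, 0.676, 0.737, -0.0]
contact_force: [1.4, -2.9, -0.0]
width: 0.0229
gripper_force: 58.7
```

Emit:
apply_moves --xyz '[[0.002,0,0],[0,0,0]]' --rot '[[0,0,0],[0,0,0]]' --hand '[-1,-1]'

```text
clock: 23.88
position: [0.5232, 0.0653, 0.1279]
ee_rot: [0.001, 0.676, 0.737, -0.001]
contact_force: [1.7, -5.1, -0.8]
width: 0.0228
gripper_force: 58.6
```

Emit:
apply_moves --xyz '[[0.002,0,0],[0,0,0]]' --rot '[[0,0,0],[0,0,0]]' --hand '[-1,-1]'

```text
clock: 24.12
position: [0.5231, 0.0653, 0.1279]
ee_rot: [0.001, 0.676, 0.737, -0.001]
contact_force: [2.7, -6.9, -1.2]
width: 0.0229
gripper_force: 58.6
```

```bash
python3 - <<'E'
from h import *
a=grab('side','side5');b=grab('top','top5')
def crop(tag,x,y,w,h,s):
    a=cv2.imread(f'pics/{tag}.png')[y:y+h,x:x+w]; return cv2.resize(a,None,fx=s,fy=s,interpolation=cv2.INTER_CUBIC)
cv2.imwrite('pics/c7.png',np.hstack([crop('side5',225,145,50,60,8),crop('top5',205,170,50,60,8)]))
E
python3 d.py
```

```text
t 24.23 pos [0.5231 0.0653 0.1279] yaw 94.93 z [ 0.    -0.003 -1.   ] F [ 1.6 -7.6 -1. ] M [-1.12 -0.35  0.06] w 0.0232 gf 58.6
```

View pics/c7.png

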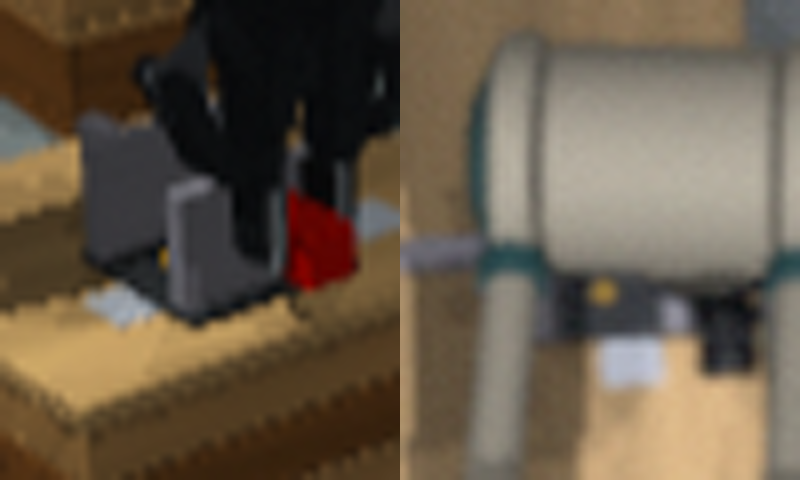

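The top crop shows the nose out beyond the rear plate at (430,252). The side crop shows the red grip up against the front plate. The push force rises with no motion, so the pin is home. I'll relieve the push, open and back away upwards.

Emit:
apply_moves --xyz '[[-0.003,0,0],[0,0,0],[0,0,0],[0,0,0],[0,0,0],[0,0,0],[0,0,0],[0,0,0]]' --rot '[[0,0,0],[0,0,0],[0,0,0],[0,0,0],[0,0,0],[0,0,0],[0,0,0],[0,0,0]]' --hand '[-1,-1,-0.3,0,0.1,0.2,0.2,0.2]'

```text
clock: 25.22
position: [0.5229, 0.0662, 0.1278]
ee_rot: [-0.0, 0.676, 0.737, 0.0]
contact_force: [-0.2, -0.7, -0.2]
width: 0.0513
gripper_force: 0.0
```

Emit:
apply_moves --xyz '[[0,0,-0.01],[0,0,-0.03],[0,0,-0.06],[0,0,-0.1],[0,0,-0.15],[-0.1,0,-0.1],[-0.15,0,0],[-0.15,0,0]]' --rot '[[0,0,0],[0,0,0],[0,0,0],[0,0,0],[0,0,0],[0,0,0],[0,0,0],[0,0,0]]' --hand '[0.2,0.2,0.2,0.2,0.2,0.2,0.2,0.2]'

```text
clock: 26.22
position: [0.5336, -0.0544, 0.2644]
ee_rot: [0.001, 0.676, 0.737, 0.001]
contact_force: [-0.4, 0.4, -0.0]
width: 0.0513
gripper_force: 0.0
```

Emit:
apply_moves --xyz '[[-0.15,0,0],[-0.15,0,0],[-0.15,0,0],[0,0,0],[0,0,0]]' --rot '[[0,0,0],[0,0,0],[0,0,0],[0,0,0],[0,0,0]]' --hand '[0.2,0.2,0.2,0.2,0.2]'

```text
clock: 26.85
position: [0.5445, -0.1875, 0.2631]
ee_rot: [-0.0, 0.677, 0.736, 0.0]
contact_force: [-0.4, 0.7, 0.5]
width: 0.0512
gripper_force: 0.0
```

```bash
python3 - <<'E'
from h import *
a=grab('side','side6');b=grab('top','top6')
def crop(tag,x,y,w,h,s):
    a=cv2.imread(f'pics/{tag}.png')[y:y+h,x:x+w]; return cv2.resize(a,None,fx=s,fy=s,interpolation=cv2.INTER_CUBIC)
cv2.imwrite('pics/c8.png',np.hstack([crop('side6',225,145,50,60,8),crop('top6',205,170,50,60,8)]))
E
python3 d.py
```

```text
t 26.95 pos [ 0.5445 -0.1867  0.2631] yaw 94.94 z [ 0.     0.001 -1.   ] F [ 0.4  0.7 -0.3] M [-0.05 -0.   -0.02] w 0.0513 gf 0.0
```

View pics/c8.png

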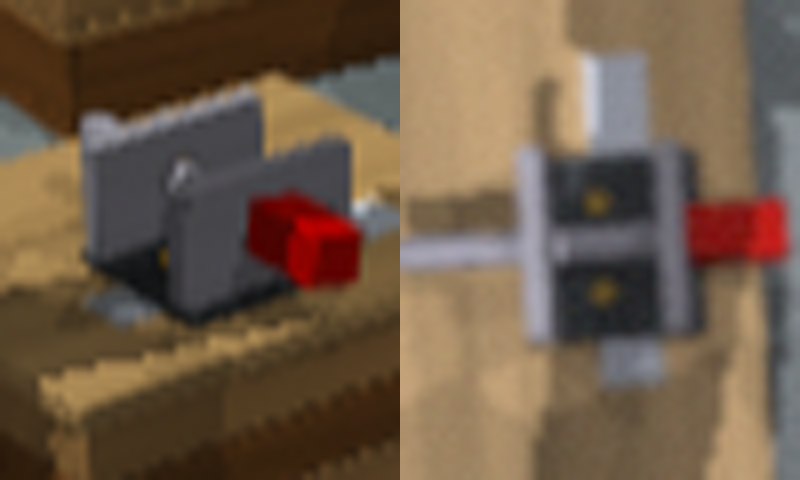

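The top crop shows the pin through both plates, with the grip flush against the front plate at (690,232) and the shaft out behind the rear one. The gripper is clear, so I'm handing in.

```bash
python3 -c "
from rig import job
print(job.sign_off())"
```

```text
the job is handed in; nothing more can be done
None
```

The pin is through both eyes of the keeper with its red grip against the front plate and released, and the job is handed in at about 27 s on the robot clock; the sign-off returned no verdict.

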